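Load the feed hopper and hold its lid at the balance point

ROBOT

A 6-joint arm with a two-finger parallel gripper is mounted at the origin on the work surface. World frame = base frame: x ahead of the robot, y to its left, z up, the work surface at z = 0. Lengths are in m, angles in rad, forces in N, time in s.
With the tool pointing down it reaches from about 0.425 to 0.95 m from the base axis. Payload 3.5 kg.
Tool frame: the origin (TCP) lies between the finger pads; the fingertips stand 14 mm ahead of it and the grasp point (between the pads) lies 5 mm behind it; z points along the fingers, y is the direction in which the jaws open and shut (so a half turn about z gives the same grasp; the last joint's range is limited). The gripper opens to 85 mm and grips with 20 to 120 N. Pads are 22 mm wide; open, the fingers measure 114 mm over their backs; the gripper's body (76 mm by 85 mm) begins 54 mm behind the grasp point. The pads swing forward as they close: fully open they stand 13 mm farther back than shut.
Start: joints at [-1.396, 0.286, 1.577, -0, 1.279, -0.15], TCP at [0.215, -0.64, 0.245] pointing down, gripper open.
Joint ranges: [-2.77, 2.77], [-0.9, 2.22], [0.21, 2.48], [-1.53, 4.67], [0.24, 2.81], [-2.84, 2.84]. Speed limits (rad/s): [2.79, 2.79, 3.14, 3.14, 3.14, 3.14].

INTERFACE

Orientations are given as a unit quaternion [x, y, z, w].
In Python, from plant import ctrl gives the robot as it stands. The module is installed in compiled form; this text tells all that it offers.
- The arm moves only by the tool servo_tool, never from a script. Its argument "increments" is text: rows parted by semicolons, each of 7 numbers parted by spaces: the turn, a rotation vector about the tool's x, y, z in rad, then the shift along the tool's x, y, z in cm, then the finger opening in cm, from 0 to 8.54. In form: ax ay az dx dy dz claw; .... A call has 1 to 10 rows; each row is the pose to reach, as a shift and turn from the pose commanded when the call began, along the tool's axes at that moment; what a row does not reach only later rows make up. A row lasts 1/12 s, in which the tool goes at most 41.7 mm and 7.16 degrees, less where a joint would pass 70% of its speed; a pose out of reach is approached as far as the arm can. A call with a gripper value outside its range is refused whole. The fingers move at their own pace and stop on an object; "grip_force" is the grip in N (left out, the last holds). Time passes only in rows, so rows that repeat a pose let the fingers close. It gives the time, the measured TCP pose, the force and the opening at its end, in the units of the state.
- ctrl.get_state(): the state, without advancing time (a new reading comes with each control period).
- ctrl.read_camera(name): name is "side" or "top"; returns (picture, depth): 400x640x3 uint8, red, green, blue; 400x640 float32, m along the optical axis (not along the pixel's ray), 0 where there is no reading.
- ctrl.camera_info(name): a dict with "camera_matrix" (3x3 intrinsics, pixels), "world_to_cam" (4x4, takes a point from world to camera coordinates). Camera axes: x right, y down, z forward; pixel columns grow to the right and rows downward; lengths in m; the calibration is good to about 2 mm. A picture is of the moment at which its call begins. camera_info takes no time and is no camera call.
- ctrl.sign_off(): hands the job in, once; it reports no verdict.
The state is a dict: "time": time; "qpos": joint angles; "dq": joint speeds; "joint_efforts": joint torques, N m; "eef_pos": TCP position; "tcp_rot": TCP orientation; "contact_force": force on the tool from outside, world axes, zero at the start; "wrist_torque": the same for the moment, N m; "opening": opening from 0.0 (shut) to 1.0 (fully open).
Only numpy, scipy, OpenCV 4.12 (cv2) and the standard library are available. Lean on these libraries where they do the work, as an engineer would, in place of code of your own. Each camera call takes 0.05 s, during which the arm holds its last target.

TASK

Take the loading pan by its upright grip, tip the four drilled blanks out of it into the open feed hopper and set the empty pan back down level on the bench. Then swing the hopper's thrown-back lid up off its stop to its balance point, where it stands straight up on its hinge, and finish still holding it there firmly pinched in the gripper, so that I can hook on the stay rod: do not let the lid fall shut or drop back. Leave the other things on the bench where they are.

Things in the scene. Friction and masses are not known exactly. Their poses are not given: they have to be found in the camera images.
- hopper: open grey metal box on a low base, fixed to the bench (all sizes in mm). Origin: centre of its underside; x along the lid's hinge, y from the mouth towards the hinge side, z up. Box 200 (x) x 150 (y), walls 4, rim 125 above the bench, inner floor 39. A spout sticks out 60 at the foot of its +x side, a drive box 35 at the foot of its -y side; the stay rod is parked on the +x wall
- hopper_mouth (a point): centre of the hopper's open mouth, at rim height (125 above the bench); axes as the hopper
- lid (a joint): angle of the hopper's lid, rad: 0 = shut flat on the rim, 1.571 = straight up, 2.2 = lying back on its stop, 36 degrees past upright away from the mouth (as it starts). Its centre of mass lies in the panel's plane, 100 from the hinge: it balances at 1.571. Friction is slight: over 2 degrees off it falls that way. About 0.35 kg: 1.2 N at the free edge lifts it off the stop
- lid_hinge (a point): point on the hinge axis midway along it: 78 along the hopper's y from its centre, 128 above the bench. The axis is the hopper's x; axes as the hopper. Two steel stop straps behind it carry the laid-back lid, within 65 of the axis
- lid_grip (a point): centre of the black rail on the lid's free edge, 165 from the hinge axis, in the lid's mid-plane. Rail 120 along the hinge, 20 along the lid, 12 thick through the lid. Own x along the hinge, y along the lid towards the hinge, z through the lid (up when shut). Lid panel 204 x 152 x 3; a rib 4 high on its outside, 110 from the hinge; side skirts 10 deep
- pan: loading pan (sizes in mm) of oiled sheet steel, 150 (x) x 104 (y), floor 3 thick, walls on three sides to 25 high; open at the -x end (the lip). Origin at the centre of its underside, z up. Mass about 0.3 kg
- pan_grip (a point): middle of the pan's upright wooden grip at its closed +x end, 55 above the pan's underside and 76.5 from its centre; the grip is a flat plate 12 thick (x) by 64 wide (y), reaching from 31 to 76 above the underside; axes as the pan
- pan_lip (a point): middle of the pan's open edge on the floor's upper face, 75 from the centre towards -x; axes as the pan
- blank0: drilled aluminium blank, 36 x 24 x 16, lying in the pan; all four are alike. Origin at the centre of its underside, mass about 35 g. Oily: it starts to slide on the pan's floor at 15 to 22 degrees of tilt
- blank1: drilled aluminium blank, 36 x 24 x 16, lying in the pan; all four are alike. Origin at the centre of its underside, mass about 35 g. Oily: it starts to slide on the pan's floor at 15 to 22 degrees of tilt
- blank2: drilled aluminium blank, 36 x 24 x 16, lying in the pan; all four are alike. Origin at the centre of its underside, mass about 35 g. Oily: it starts to slide on the pan's floor at 15 to 22 degrees of tilt
- blank3: drilled aluminium blank, 36 x 24 x 16, lying in the pan; all four are alike. Origin at the centre of its underside, mass about 35 g. Oily: it starts to slide on the pan's floor at 15 to 22 degrees of tilt
- can: plain aluminium drinks can, 66 diameter, 115 tall, upright (sizes in mm). Bystander: to be left alone. Origin at the centre of its underside
- oil: white squeeze bottle with black cap, 56 diameter, 150 tall, upright (sizes in mm). Bystander: to be left alone. Origin at the centre of its underside
- brush: hand brush lying on the bench (sizes in mm). Bystander: to be left alone. Origin at the centre of its underside
- wrench: 170 long steel wrench lying on the bench (sizes in mm). Bystander: to be left alone. Origin at the centre of its underside
- gauge: steel plug gauge, 22 diameter, 85 tall, standing upright (sizes in mm). Bystander: to be left alone. Origin at the centre of its underside
- tin: small open steel tin, 72 across, 45 tall (sizes in mm). Bystander: to be left alone. Origin at the centre of its underside
- partbox: open blue plastic box 200 x 150 x 75 (sizes in mm). Bystander: to be left alone. Origin at the centre of its underside
There are look-alikes about, which are no part of the job. Leave any green or orange look-alike of the pan alone.

How it is judged:
On the way, in this order (a step that is already met when the one before it is completed fails the run):
1. the four blanks have slid out of the tipped, gripped pan and lie in the hopper (x of blank0 in the frame of hopper between -0.1 and 0.1 m and y of blank0 in the frame of hopper between -0.075 and 0.075 m and z of blank0 in the frame of hopper between 0.02 and 0.115 m and x of blank1 in the frame of hopper between -0.1 and 0.1 m and y of blank1 in the frame of hopper between -0.075 and 0.075 m and z of blank1 in the frame of hopper between 0.02 and 0.115 m and x of blank2 in the frame of hopper between -0.1 and 0.1 m and y of blank2 in the frame of hopper between -0.075 and 0.075 m and z of blank2 in the frame of hopper between 0.02 and 0.115 m and x of blank3 in the frame of hopper between -0.1 and 0.1 m and y of blank3 in the frame of hopper between -0.075 and 0.075 m and z of blank3 in the frame of hopper between 0.02 and 0.115 m and angle between pan's own z axis and vertical above 0.2 rad and horizontal distance between pan and hopper below 0.25 m and contact force between the fingers and pan above 0.5 N), for 0.1 s.
2. the pan stands level on the bench again, let go (height (world z) of pan below 0.008 m and angle between pan's own z axis and vertical below 0.08 rad and contact force between the fingers and pan below 0.1 N and linear speed of pan below 0.02 m/s), for 0.2 s.
At the end, for the whole second after the job is handed in: all four blanks lie in the hopper below its rim; the pan stands level on the bench (8 mm, 4.5 degrees), at rest, let go; the lid is still, at 1.49 to 1.65 rad (balance point within 4.5 degrees), pinched by the fingers with over 1 N, the pan not propping it; bystanders within 30 mm (all of step 2 and x of blank0 in the frame of hopper between -0.1 and 0.1 m and y of blank0 in the frame of hopper between -0.075 and 0.075 m and z of blank0 in the frame of hopper between 0.02 and 0.115 m and x of blank1 in the frame of hopper between -0.1 and 0.1 m and y of blank1 in the frame of hopper between -0.075 and 0.075 m and z of blank1 in the frame of hopper between 0.02 and 0.115 m and x of blank2 in the frame of hopper between -0.1 and 0.1 m and y of blank2 in the frame of hopper between -0.075 and 0.075 m and z of blank2 in the frame of hopper between 0.02 and 0.115 m and x of blank3 in the frame of hopper between -0.1 and 0.1 m and y of blank3 in the frame of hopper between -0.075 and 0.075 m and z of blank3 in the frame of hopper between 0.02 and 0.115 m and value of joint lid between 1.49 and 1.65 rad and velocity of joint lid between -0.1 and 0.1 rad/s and contact force between the fingers and lid above 1 N and contact force between lid and pan below 0.1 N); the arm keeps its last pose, push and grip.
It fails at once if the lid fell or was pushed forward towards shut (more than 20 degrees before upright) (value of joint lid below 1.22 rad).
It fails at once if the lid was dropped back on its stop or flung (over 2.5 rad/s) (velocity of joint lid above 2.5 rad/s or velocity of joint lid below -2.5 rad/s).
It fails at once if a bystander was moved more than 30 mm (distance of any of can, oil, brush, wrench, gauge, tin, partbox from where it was at the start of the episode above 0.03 m).
It also fails if it takes over 61 s, if anything falls off the work surface, if the arm or the gripper's body presses on something with over 40 N, if the wrist force passes 120 N, or if a joint passes its speed limit or range.

## Working session

There is one attempt and no reset: what is moved stays moved. The work goes in short steps, Python scripts to look and compute and a tool call to move; the robot and the scene stay as the last step left them, time stands still between calls to the robot, and variables do not carry over. Pictures are saved under pics/ and viewed, and the job is handed in when it is done.

Besides the shell and the picture viewer there is one more tool, called by a JSON object that holds its "fn" and its "kwargs". servo_tool: Moves the arm, as the interface text tells. Its arguments: {"type":"object","properties":{"increments":{"type":"string"},"grip_force":{"type":"number"}},"required":["increments"]}

```bash
mkdir -p pics; python3 - <<'E'
from plant import ctrl
import cv2,numpy as np
s=ctrl.get_state();print(s)
for n in("side","top"):
    p,d=ctrl.read_camera(n);cv2.imwrite(f"pics/{n}0.png",p[:,:,::-1]);np.save(f"{n}0.npy",d)
    i=ctrl.camera_info(n);print(n,i)
E
```

```text
{'time': 0.0, 'qpos': array([-1.39600562e+00,  2.87150451e-01,  1.57820064e+00,  2.21140037e-05,
        1.27859122e+00, -1.49999039e-01]), 'dq': array([-0.00218762, -0.00081277,  0.00126599, -0.00038839, -0.00098515,
       -0.00081781]), 'joint_efforts': array([ 9.91181264e-05, -4.05971324e+01, -2.92626500e+01, -1.88510394e-04,
        5.78331150e-03,  9.61692848e-06]), 'eef_pos': array([ 0.2153213 , -0.63906934,  0.24394449]), 'tcp_rot': array([ 9.86842742e-01,  1.61678765e-01, -3.97887059e-06, -1.17487009e-03]), 'contact_force': array([ 0.08977592,  0.53397864, -0.28291156]), 'wrist_torque': array([ 0.0033943 , -0.02304668,  0.03076276]), 'opening': 0.9964034769310964}
side {'camera_matrix': array([[499.36999158,   0.        , 312.89961422],
       [  0.        , 499.36999158, 201.44241652],
       [  0.        ,   0.        ,   1.        ]]), 'world_to_cam': array([[ 0.9696104 , -0.24462027, -0.00407407, -0.44877525],
       [-0.17884437, -0.69733239, -0.69407653,  0.19752894],
       [ 0.1669442 ,  0.67371244, -0.7198897 ,  1.6754935 ],
       [ 0.        ,  0.        ,  0.        ,  1.        ]])}
top {'camera_matrix': array([[477.50560236,   0.        , 315.85470702],
       [  0.        , 477.50560236, 201.32143414],
       [  0.        ,   0.        ,   1.        ]]), 'world_to_cam': array([[-0.00787742, -0.99995707, -0.00487815,  0.05175174],
       [-0.97679241,  0.00873895, -0.21400985,  0.50212912],
       [ 0.21404329,  0.00307909, -0.97681932,  1.77690243],
       [ 0.        ,  0.        ,  0.        ,  1.        ]])}
```

View pics/side0.png

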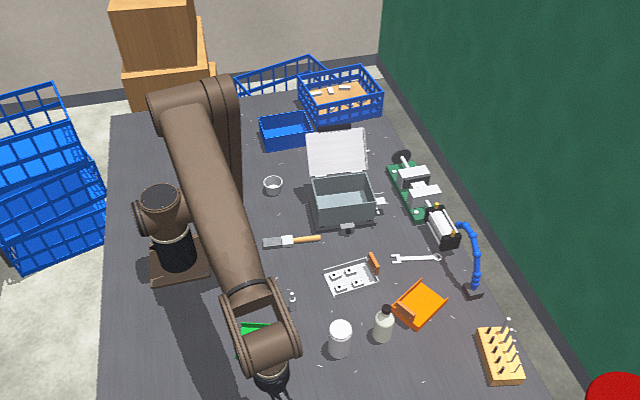

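View pics/top0.png

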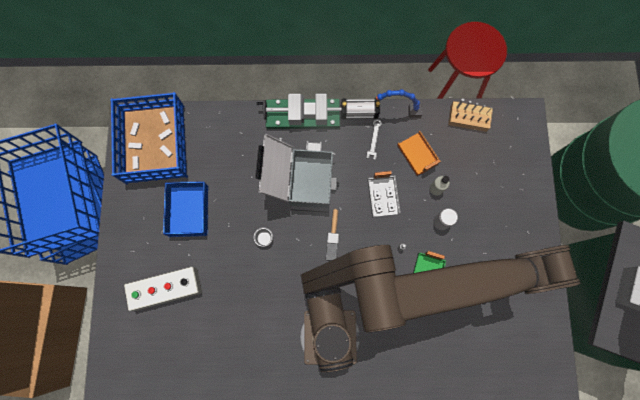

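The top view shows the steel pan at about (384,196) with its wooden grip at (383,174). The hopper mouth is at about (312,180), with the lid laid back to the left. I'll enlarge these areas.

```bash
python3 - <<'E'
import cv2
t=cv2.imread("pics/top0.png");s=cv2.imread("pics/side0.png")
cv2.imwrite("pics/tc1.png",cv2.resize(t[160:230,350:420],None,fx=8,fy=8,interpolation=cv2.INTER_CUBIC))
cv2.imwrite("pics/tc2.png",cv2.resize(t[125:225,250:350],None,fx=6,fy=6,interpolation=cv2.INTER_CUBIC))
cv2.imwrite("pics/sc1.png",cv2.resize(s[120:310,290:450],None,fx=3.1,fy=3.1,interpolation=cv2.INTER_CUBIC))
E
```

```text
(no output)
```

View pics/tc1.png

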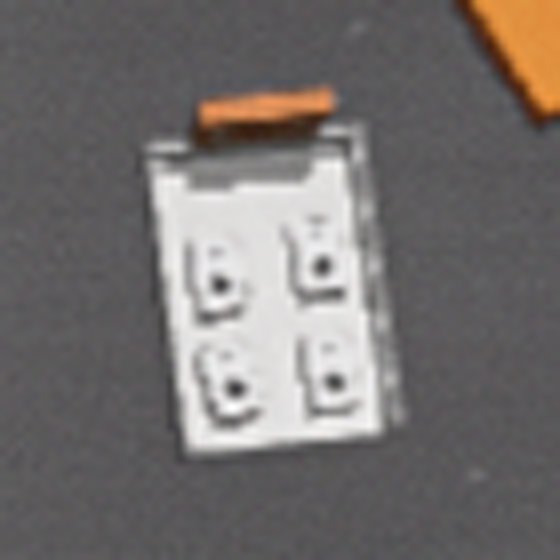

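View pics/tc2.png

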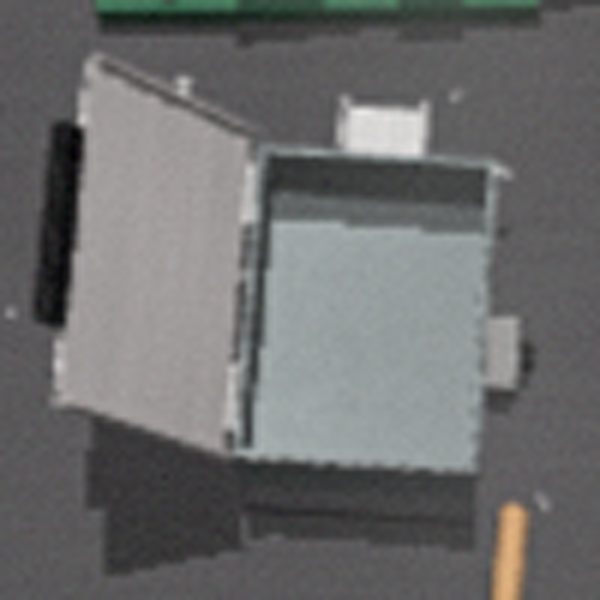

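View pics/sc1.png

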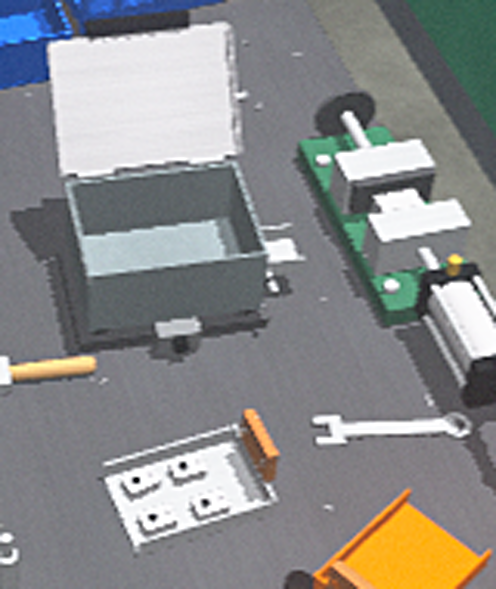

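```bash
cat > h.py <<'E'
import numpy as np,cv2
from plant import ctrl
from scipy.spatial.transform import Rotation as R
def ray(n,u,v,z):
    i=ctrl.camera_info(n);K=i["camera_matrix"];T=i["world_to_cam"]
    d=T[:3,:3].T@np.linalg.solve(K,[u,v,1.]);o=-T[:3,:3].T@T[:3,3]
    return o+d*(z-o[2])/d[2]
def proj(n,P):
    i=ctrl.camera_info(n);P=np.atleast_2d(P);c=P@i["world_to_cam"][:3,:3].T+i["world_to_cam"][:3,3]
    q=c@i["camera_matrix"].T;return q[:,:2]/q[:,2:]
def cloud(n,d):
    i=ctrl.camera_info(n);K=i["camera_matrix"];T=i["world_to_cam"]
    v,u=np.mgrid[:400,:640];c=np.stack([(u-K[0,2])/K[0,0]*d,(v-K[1,2])/K[1,1]*d,d],-1)
    return (c-T[:3,3])@T[:3,:3]
E
python3 - <<'E'
from h import *
np.set_printoptions(precision=4,suppress=True)
def c(x,y,o,s):return (x+.5)/s-.5+o[0],(y+.5)/s-.5+o[1]
print("rim top");P=[]
for x,y in [(258,148),(498,160),(477,470),(230,458)]:
    p=ray("top",*c(x,y,(250,125),6),.125);P.append(p);print(p)
P=np.array(P);print(P.mean(0),[np.linalg.norm(P[i]-P[i-1]) for i in range(4)])
print("rim side");P=[]
for x,y in [(68,182),(240,160),(267,248),(83,273)]:
    p=ray("side",*c(x,y,(290,120),3.1),.125);P.append(p);print(p)
P=np.array(P);print(P.mean(0),[np.linalg.norm(P[i]-P[i-1]) for i in range(4)])
print("pan");
for x,y,z in [(148,148,.025),(365,125,.025),(187,452,0.003),(382,432,.003),(404,420,0),(198,105,.076),(335,92,.076)]: print(ray("top",*c(x,y,(350,160),8),z))
print("side pan")
for x,y,z in [(105,465,.025),(237,427,.025),(275,492,.025),(138,547,.003),(250,408,.076),(275,455,.076)]: print(ray("side",*c(x,y,(290,120),3.1),z))
import cv2
for n,box in(("top",(165,180,370,395)),("side",(245,280,360,385))):
    d=np.load(n+"0.npy");im=cv2.imread(f"pics/{n}0.png").astype(int);W=cloud(n,d)
    m=(im[...,2]-im[...,0]>60);m2=np.zeros_like(m);m2[box[0]:box[1],box[2]:box[3]]=1
    w=W[m&m2];print(n,len(w),w.mean(0),w.min(0),w.max(0))
    t=w[w[:,2]>.072];print("topface",len(t),t.mean(0),t.min(0),t.max(0))
    if n=="top": 
        for r in range(125,150,3): pass
# rail
    b=im.sum(-1)<120; m2[:]=0
    if n=="top": m2[140:185,250:268]=1
    else: m2[120:132,310:355]=1
    w=W[b&m2];w=w[w[:,2]>.2];print("rail",len(w),w.mean(0) if len(w) else 0,w.min(0),w.max(0))
E
```

```text
rim top
[0.6891 0.1336 0.125 ]
[ 0.6798 -0.0173  0.125 ]
[ 0.4806 -0.0013  0.125 ]
[0.4895 0.1503 0.125 ]
[0.5848 0.0663 0.125 ] [np.float64(0.20027469574970722), np.float64(0.15114649291714718), np.float64(0.19976605195788794), np.float64(0.1518684325477705)]
rim side
[0.4961 0.1488 0.125 ]
[0.6981 0.1351 0.125 ]
[ 0.6816 -0.0073  0.125 ]
[0.4772 0.0063 0.125 ]
[0.5883 0.0707 0.125 ] [np.float64(0.14368907348662718), np.float64(0.20242653582525497), np.float64(0.14339683315110446), np.float64(0.20489995953941037)]
pan
[ 0.6009 -0.1587  0.025 ]
[ 0.6117 -0.266   0.025 ]
[ 0.4527 -0.1754  0.003 ]
[ 0.4618 -0.2713  0.003 ]
[ 0.4683 -0.2828  0.    ]
[ 0.6083 -0.1777  0.076 ]
[ 0.6142 -0.2437  0.076 ]
side pan
[ 0.4544 -0.1747  0.025 ]
[ 0.6035 -0.1615  0.025 ]
[ 0.6148 -0.2508  0.025 ]
[ 0.4648 -0.2662  0.003 ]
[ 0.6083 -0.1777  0.076 ]
[ 0.6134 -0.241   0.076 ]
top 52 [ 0.6092 -0.2114  0.0686] [ 0.5975 -0.2533 -0.0068] [ 0.6377 -0.1793  0.0831]
topface 32 [ 0.6064 -0.2093  0.0772] [ 0.5975 -0.2388  0.0722] [ 0.6155 -0.1793  0.0831]
rail 144 [0.5935 0.2388 0.2778] [0.1105 0.0419 0.2541] [0.6552 0.2516 1.8434]
side 78 [ 0.6118 -0.2093  0.0628] [ 0.5996 -0.2453 -0.0044] [ 0.6438 -0.1303  0.0822]
topface 54 [ 0.6072 -0.2115  0.0765] [ 0.5996 -0.2453  0.0723] [ 0.6139 -0.1807  0.0822]Traceback (most recent call last):
  File "<stdin>", line 28, in <module>
    return umr_minimum(a, axis, None, out, keepdims, initial, where)
ValueError: zero-size array to reduction operation minimum which has no identity
```

```bash
cat >> h.py <<'E'
def inc(Rt,pt,Rc,pc):
    # target from commanded pose
    rv=(R.inv(Rc)*Rt).as_rotvec(); sh=Rc.inv().apply(np.array(pt)-pc)*100
    return np.round(rv,3),np.round(sh,2)
def down(yaw): # tool pointing down with tool x at yaw (deg)
    return R.from_euler('z',yaw,degrees=True)*R.from_euler('x',180,degrees=True)
def cur():
    s=ctrl.get_state();return R.from_quat(s["tcp_rot"]),s["eef_pos"],s
E
python3 - <<'E'
from h import *
print("oil cap",ray("top",441,180,.15),"oil side",ray("side",385,309,.15),"can",ray("top",448,213,.115),ray("side",340,328,.115),"wr",ray("top",375,125,.0),ray("top",372,157,0.))
Rc,pc,s=cur();print(inc(down(95.5),[.610,-.210,.20],Rc,pc),np.linalg.norm(inc(down(95.5),[.610,-.210,.16],Rc,pc)[0])*57.3)
E
```

```text
oil cap [ 0.55743758 -0.41161909  0.15      ] oil side [ 0.55835385 -0.43224226  0.15      ] can [ 0.44093086 -0.43869996  0.115     ] [ 0.4292441  -0.43874756  0.115     ] wr [ 0.83209849 -0.19688958  0.        ] [ 0.69538716 -0.18009853  0.        ]
(array([-0.002, -0.002, -1.342]), array([ 51.1 , -28.06,   4.48])) 76.89677078967621
```

{"fn": "servo_tool", "kwargs": {"increments": "0 0 -1.342 51.1 -28.06 4.4 8.5;0 0 -1.342 51.1 -28.06 4.4 8.5;0 0 -1.342 51.1 -28.06 4.4 8.5;0 0 -1.342 51.1 -28.06 4.4 8.5;0 0 -1.342 51.1 -28.06 4.4 8.5;0 0 -1.342 51.1 -28.06 4.4 8.5;0 0 -1.342 51.1 -28.06 4.4 8.5;0 0 -1.342 51.1 -28.06 4.4 8.5;0 0 -1.342 51.1 -28.06 4.4 8.5;0 0 -1.342 51.1 -28.06 4.4 8.5", "grip_force": 60}}

```text
time: 0.93
eef_pos: [0.4976, -0.332, 0.2134]
tcp_rot: [0.704, 0.711, 0.0, -0.0]
contact_force: [-0.1, -0.4, 0.8]
opening: 0.993
```

```bash
python3 - <<'E'
from h import *
Rc,pc,s=cur();print(s["time"],pc,s["qpos"]);print(inc(down(95.5),[.610,-.210,.12],Rc,pc))
E
```

```text
0.9333 [ 0.49757774 -0.33196286  0.21339456] [-7.57851658e-01  1.47225566e-01  1.80038724e+00  3.18198960e-05
  1.19467104e+00 -7.67952106e-01]
(array([-0.   , -0.001, -0.086]), array([12.08, 11.37,  9.34]))
```

{"fn": "servo_tool", "kwargs": {"increments": "0 0 -0.086 3 2.8 2 8.5;0 0 -0.086 6 5.6 3 8.5;0 0 -0.086 9 8.5 4 8.5;0 0 -0.086 12.1 11.4 5 8.5;0 0 -0.086 12.1 11.4 6 8.5;0 0 -0.086 12.1 11.4 6 8.5"}}

```text
time: 1.43
eef_pos: [0.6099, -0.2092, 0.1502]
tcp_rot: [0.673, 0.74, -0.001, -0.003]
contact_force: [-0.7, 0.1, -0.4]
opening: 0.999
```

```bash
python3 - <<'E'
from h import *
Rc,pc,s=cur();print(s["time"],pc,s["qpos"]);print(inc(down(95.5),[.610,-.210,.05],Rc,pc))
p,d=ctrl.read_camera("side");cv2.imwrite("pics/s1.png",cv2.resize(p[150:320,270:470,::-1],None,fx=3.5,fy=3.5,interpolation=cv2.INTER_CUBIC))
p,d=ctrl.read_camera("top");cv2.imwrite("pics/t1.png",cv2.resize(p[120:250,300:450,::-1],None,fx=4,fy=4,interpolation=cv2.INTER_CUBIC))
E
```

```text
1.4333 [ 0.60989494 -0.20922398  0.15024108] [-4.87654418e-01  3.12953795e-01  1.72505525e+00  1.59877700e-04
  1.10960485e+00 -5.82012780e-01]
(array([-0.005, -0.003, -0.002]), array([-0.11,  0.05, 10.02]))
```

View pics/s1.png

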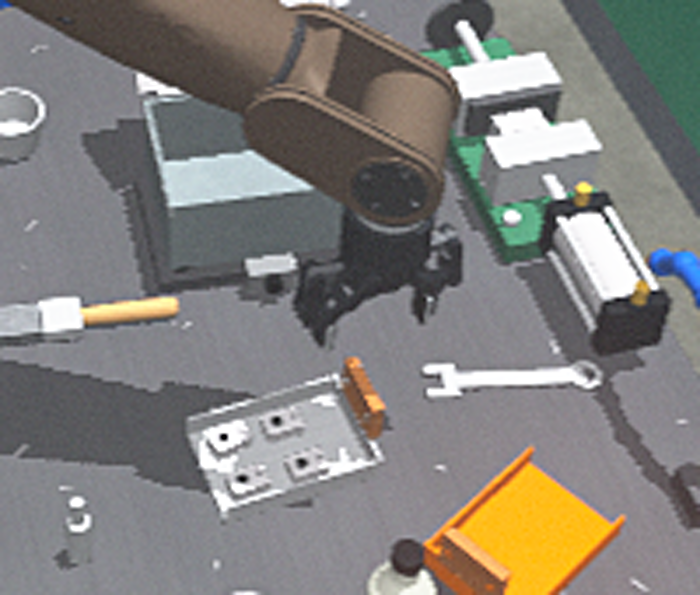

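The open jaws are straddling the wooden grip (crop about 365,395). Now I'll descend and close.

{"fn": "servo_tool", "kwargs": {"increments": "0 0 0 -0.1 0 3 8.5;0 0 0 -0.1 0 6 8.5;0 0 0 -0.1 0 8 8.5;0 0 0 -0.1 0 10 8.5;0 0 0 -0.1 0 10 8.5;0 0 0 -0.1 0 10 0;0 0 0 -0.1 0 10 0;0 0 0 -0.1 0 10 0;0 0 0 -0.1 0 10 0;0 0 0 -0.1 0 10 0"}}

```text
time: 2.37
eef_pos: [0.6111, -0.214, 0.0557]
tcp_rot: [0.675, 0.738, 0.0, 0.001]
contact_force: [0.8, -1.0, -0.4]
opening: 0.292
```

{"fn": "servo_tool", "kwargs": {"increments": "0 0 0 0 0 0 0;0 0 0 0 0 0 0;0 0 0 0 0 0 0;0 0 0 0 0 0 0"}}

```text
time: 2.7
eef_pos: [0.6105, -0.2138, 0.0552]
tcp_rot: [0.674, 0.738, -0.0, 0.0]
contact_force: [-3.7, -0.1, 5.6]
opening: 0.134
```

```bash
python3 - <<'E'
from h import *
Rc,pc,s=cur();print(s["time"],pc,s["qpos"],s["opening"]*85,s["contact_force"]);
p,d=ctrl.read_camera("side");cv2.imwrite("pics/s2.png",cv2.resize(p[150:320,270:470,::-1],None,fx=3.5,fy=3.5,interpolation=cv2.INTER_CUBIC))
E
```

```text
2.7 [ 0.61052337 -0.21384646  0.05521732] [-4.93260048e-01  4.34832133e-01  1.76070656e+00 -9.01113142e-04
  9.45755838e-01 -5.83228194e-01] 11.417217926643199 [-3.71718053 -0.14253687  5.63413218]
```

View pics/s2.png

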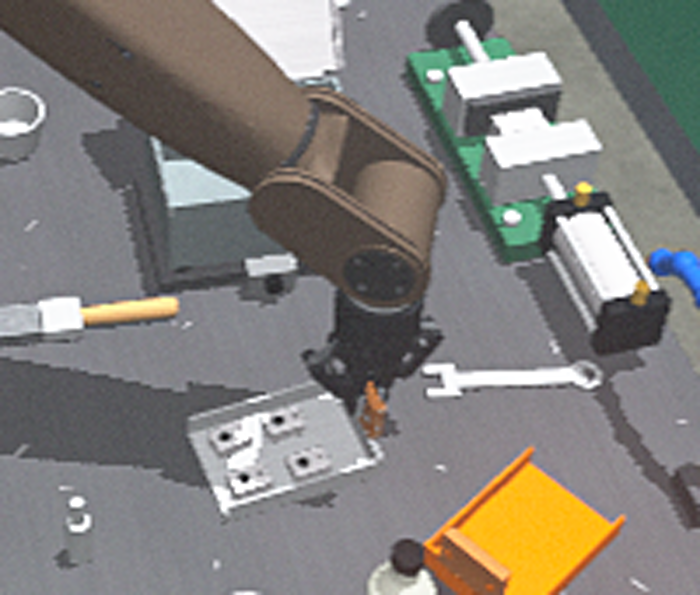

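The jaws closed on the grip: the opening reads 11.4 mm against the plate's 12 mm, and the picture agrees. I'll lift gently.

{"fn": "servo_tool", "kwargs": {"increments": "0 0 0 0 0 -0.5 0;0 0 0 0 0 -2 0;0 0 0 0 0 -4 0;0 0 0 0 0 -7 0;0 0 0 0 0 -10 0;0 0 0 0 0 -13 0;0 0 0 0 0 -16 0;0 0 0 0 0 -18.5 0;0 0 0 0 0 -20 0;0 0 0 0 0 -20.5 0", "grip_force": 90}}

```text
time: 3.58
eef_pos: [0.6115, -0.2137, 0.2632]
tcp_rot: [0.674, 0.738, 0.001, 0.003]
contact_force: [-0.2, -0.1, -5.3]
opening: 0.13
```

```bash
cat >> h.py <<'E'
M=R.from_matrix(np.array([[0,1,0],[1,0,0],[0,0,-1.]]))
HO=np.array([.586,.068,0]);HR=R.from_euler('z',-4.6,degrees=True)
def pour(theta,L,psi=-4.6):
    Rp=R.from_euler('z',psi,degrees=True)*R.from_euler('y',-theta,degrees=True)
    return Rp*M, HO+HR.apply(L)-Rp.apply([-.1515,.004,-.052])
E
python3 - <<'E'
from h import *
Rc,pc,s=cur();print(s["time"],pc,s["qpos"],s["opening"]*85,s["contact_force"])
for th,L in((0,[-.05,0,.21]),(15,[-.03,0,.19]),(25,[0,0,.16]),(40,[.02,0,.14])):
    Rt,pt=pour(th,L);print(th,pt,inc(Rt,pt,Rc,pc))
p,d=ctrl.read_camera("side");cv2.imwrite("pics/s3.png",cv2.resize(p[120:320,250:470,::-1],None,fx=3,fy=3,interpolation=cv2.INTER_CUBIC))
E
```

```text
3.5833 [ 0.61152185 -0.21366114  0.26315369] [-4.92746929e-01  2.11201176e-01  1.63408356e+00  6.00493698e-04
  1.28996327e+00 -5.83186774e-01] 11.028163444453286 [-0.21152321 -0.08702388 -5.29001745]
0 [0.68685226 0.05587269 0.262     ] (array([0.006, 0.003, 0.171]), array([26.16,  9.93,  0.09]))
15 [0.68822699 0.05576209 0.27943923] (array([-0.255, -0.02 ,  0.17 ]), array([26.14, 10.08, -1.65]))
25 [0.70063719 0.05476358 0.27115467] (array([-0.429, -0.035,  0.168]), array([25.93, 11.3 , -0.81]))
40 [0.6879794  0.05578201 0.27721663] (array([-0.691, -0.057,  0.164]), array([26.14, 10.05, -1.43]))
```

View pics/s3.png

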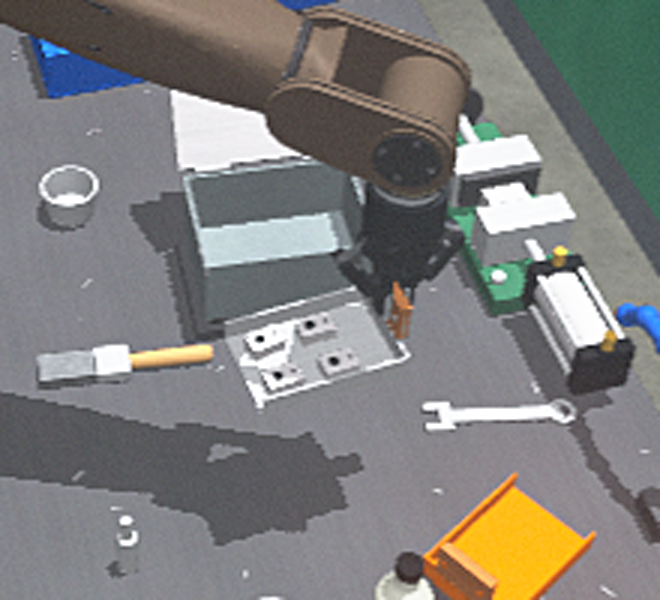

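Pan and four blanks are lifted level. Next I'll carry them smoothly over the hopper.

{"fn": "servo_tool", "kwargs": {"increments": "0 0 0.003 0.5 0.2 0 0;0 0 0.01 1.6 0.6 0 0;0 0 0.02 3.1 1.2 0 0;0 0 0.032 5 1.9 0 0;0 0 0.046 7.1 2.7 0 0;0 0 0.061 9.4 3.6 0 0;0 0 0.077 11.8 4.5 0 0;0 0 0.092 14.1 5.4 0 0;0 0 0.108 16.5 6.3 0 0;0 0 0.121 18.6 7 0 0"}}

```text
time: 4.47
eef_pos: [0.6626, -0.0189, 0.2559]
tcp_rot: [0.718, 0.696, -0.001, -0.002]
contact_force: [-0.6, -0.9, -4.6]
opening: 0.127
```

```bash
python3 - <<'E'
from h import *
Rc,pc,s=cur();print(s["time"],pc,s["qpos"],s["opening"]*85,s["contact_force"])
for th,L in((0,[-.05,0,.21]),(40,[.02,0,.14])):
    Rt,pt=pour(th,L);print(th,pt,inc(Rt,pt,Rc,pc))
E
```

```text
4.4667 [ 0.66262558 -0.01885577  0.25585685] [-1.81594699e-01  2.54814052e-01  1.59567021e+00  9.86139274e-04
  1.29576866e+00 -1.50742983e-01] 10.7703101391734 [-0.64385158 -0.89308409 -4.58784749]
0 [0.68685226 0.05587269 0.262     ] (array([-0.005, -0.002,  0.049]), array([ 7.55,  2.19, -0.61]))
40 [0.6879794  0.05578201 0.27721663] (array([-0.702, -0.019,  0.047]), array([ 7.54,  2.29, -2.13]))
```

{"fn": "servo_tool", "kwargs": {"increments": "0 0 0.014 2.1 0.6 -0.1 0;0 0 0.026 4 1.15 -0.2 0;0 0 0.036 5.5 1.6 -0.3 0;0 0 0.043 6.6 1.9 -0.4 0;0 0 0.048 7.3 2.1 -0.5 0;0 0 0.048 7.5 2.2 -0.6 0;0 0 0.048 7.5 2.2 -0.6 0;0 0 0.048 7.5 2.2 -0.6 0"}}

```text
time: 5.13
eef_pos: [0.6875, 0.0517, 0.2646]
tcp_rot: [0.735, 0.679, -0.0, 0.0]
contact_force: [0.2, -0.2, -5.4]
opening: 0.126
```

```bash
python3 - <<'E'
from h import *
Rc,pc,s=cur();print(s["time"],pc,s["qpos"],s["opening"]*85,s["contact_force"])
for th,L in((0,[-.05,0,.21]),(10,[-.03,0,.18]),(15,[-.02,0,.165]),(20,[-.0,0,.15]),(25,[.01,0,.145]),(30,[.02,0,.14]),(40,[.02,0,.14])):
    Rt,pt=pour(th,L);print(th,pt,inc(Rt,pt,Rc,pc))
for n in("side","top"):
    p,d=ctrl.read_camera(n);cv2.imwrite(f"pics/{n}4.png",cv2.resize(p[90:290,230:450,::-1],None,fx=3,fy=3,interpolation=cv2.INTER_CUBIC))
E
```

```text
5.1333 [0.68752448 0.05170738 0.26463962] [-7.15684781e-02  3.04928191e-01  1.51828140e+00 -7.10448418e-04
  1.31900694e+00  7.93512026e-03] 10.701178806829851 [ 0.23195574 -0.16686199 -5.42112012]
0 [0.68685226 0.05587269 0.262     ] (array([-0.001,  0.001,  0.001]), array([ 0.41, -0.1 ,  0.26]))
10 [0.69549301 0.05517748 0.2575177 ] (array([-0.175,  0.001,  0.001]), array([0.41, 0.77, 0.71]))
15 [0.69819478 0.0549601  0.25443923] (array([-0.262,  0.001,  0.001]), array([0.41, 1.04, 1.02]))
20 [0.70985631 0.05402183 0.25068007] (array([-0.35 ,  0.001,  0.001]), array([0.41, 2.21, 1.39]))
25 [0.71060498 0.05396159 0.25615467] (array([-0.437,  0.   ,  0.001]), array([0.41, 2.28, 0.85]))
30 [0.71047876 0.05397175 0.26078332] (array([-0.524,  0.   ,  0.001]), array([0.41, 2.27, 0.38]))
40 [0.6879794  0.05578201 0.27721663] (array([-0.699,  0.   ,  0.001]), array([ 0.41,  0.01, -1.26]))
```

View pics/side4.png

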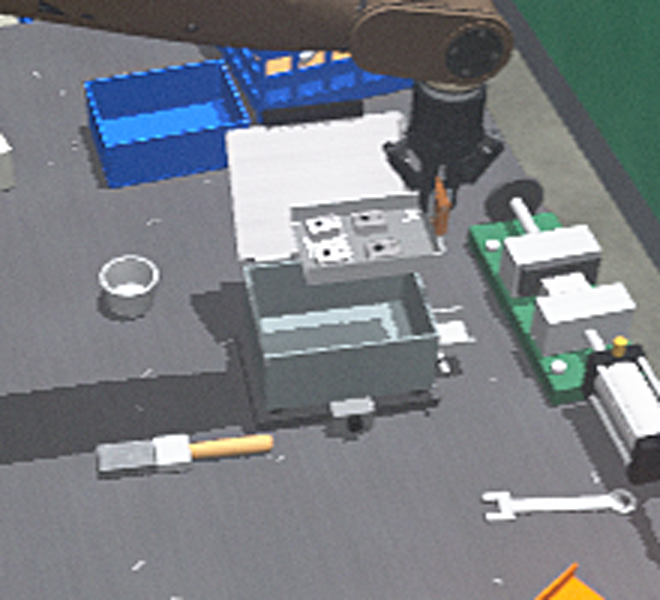

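View pics/top4.png

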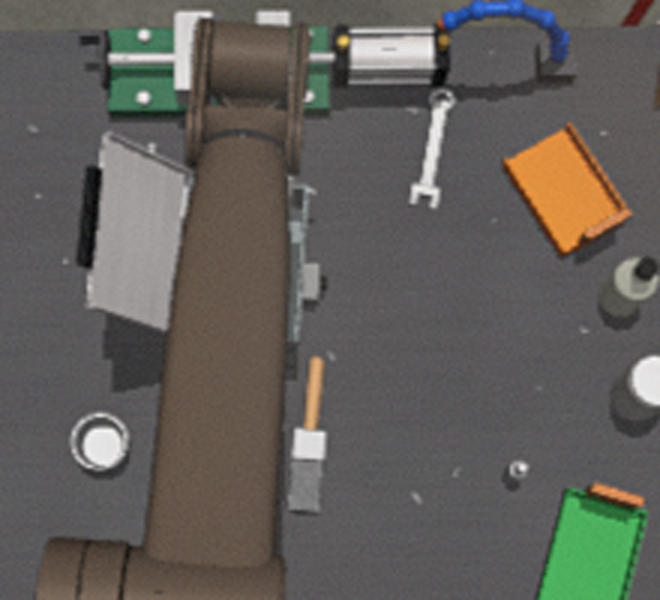

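{"fn": "servo_tool", "kwargs": {"increments": "-0.05 0 0 0.4 0.3 0.3 0;-0.11 0 0 0.4 0.6 0.5 0;-0.175 0 0 0.4 0.9 0.8 0;-0.22 0 0 0.4 1.2 0.9 0;-0.262 0 0 0.4 1.6 1.1 0;-0.3 0 0 0.4 1.9 1.2 0;-0.33 0 0 0.4 2.1 1.3 0;-0.36 0 0 0.4 2.2 1.3 0;-0.4 0 0 0.4 2.25 1.1 0;-0.437 0 0 0.4 2.3 0.85 0"}}

```text
time: 6.07
eef_pos: [0.71, 0.0535, 0.2556]
tcp_rot: [0.718, 0.662, 0.146, 0.159]
contact_force: [0.3, -0.1, -5.2]
opening: 0.129
```

```bash
python3 - <<'E'
from h import *
Rc,pc,s=cur();print(s["time"],pc,s["qpos"],s["opening"]*85,s["contact_force"])
for th,L in((30,[.02,0,.14]),(40,[.02,0,.14]),(45,[.02,0,.14])):
    Rt,pt=pour(th,L);print(th,pt,inc(Rt,pt,Rc,pc))
for n in("side",):
    p,d=ctrl.read_camera(n);cv2.imwrite(f"pics/{n}5.png",cv2.resize(p[90:290,230:450,::-1],None,fx=3,fy=3,interpolation=cv2.INTER_CUBIC))
E
```

```text
6.0667 [0.70997846 0.05348631 0.25561444] [-0.0647159   0.16376361  1.74337465 -0.00954952  0.79933117  0.02070339] 10.990722840700336 [ 0.25436732 -0.07172659 -5.22008166]
30 [0.71047876 0.05397175 0.26078332] (array([-0.088,  0.   ,  0.   ]), array([ 0.05,  0.26, -0.45]))
40 [0.6879794  0.05578201 0.27721663] (array([-0.263,  0.   ,  0.   ]), array([ 0.05, -1.09, -2.89]))
45 [0.67574528 0.05676634 0.28389623] (array([-0.35,  0.  ,  0.  ]), array([ 0.05, -1.93, -4.01]))
```

View pics/side5.png

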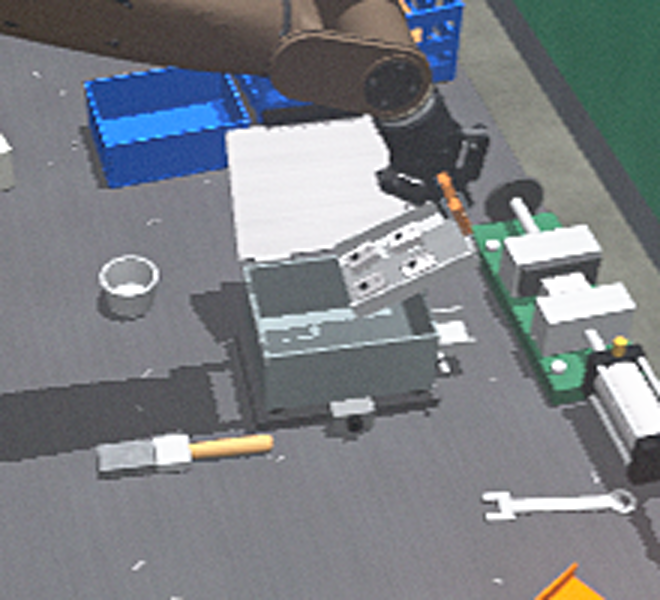

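The lip (crop about 350,290) hangs inside the mouth and the blanks are starting to slide. I'll keep tilting.

{"fn": "servo_tool", "kwargs": {"increments": "-0.04 0 0 0 0.1 -0.2 0;-0.088 0 0 0 0.26 -0.45 0;-0.12 0 0 0 0 -0.9 0;-0.16 0 0 0 -0.3 -1.4 0;-0.2 0 0 0 -0.6 -2 0;-0.23 0 0 0 -0.85 -2.45 0;-0.263 0 0 0 -1.1 -2.9 0;-0.263 0 0 0 -1.1 -2.9 0;-0.263 0 0 0 -1.1 -2.9 0;-0.263 0 0 0 -1.1 -2.9 0"}}

```text
time: 6.95
eef_pos: [0.6889, 0.0558, 0.2784]
tcp_rot: [0.69, 0.637, 0.232, 0.252]
contact_force: [0.3, 0.1, -3.5]
opening: 0.124
```

```bash
python3 - <<'E'
from h import *
Rc,pc,s=cur();print(s["time"],pc,s["qpos"],s["opening"]*85,s["contact_force"])
for n in("side",):
    p,d=ctrl.read_camera(n);cv2.imwrite(f"pics/{n}6.png",cv2.resize(p[120:260,280:430,::-1],None,fx=4.2,fy=4.2,interpolation=cv2.INTER_CUBIC))
E
```

```text
6.95 [0.68886545 0.0557846  0.27841581] [-0.06172445  0.0130806   1.92482728 -0.02397247  0.50500409  0.03463955] 10.519030880308073 [ 0.34148282  0.08815471 -3.48298927]
```

View pics/side6.png

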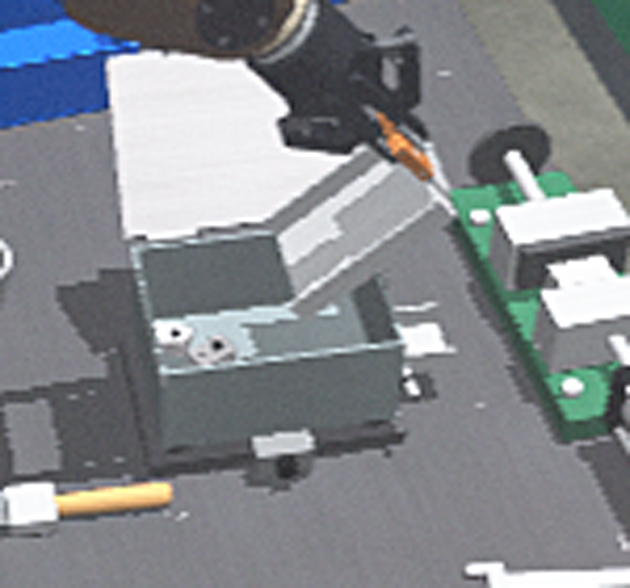

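The pan is empty: wrist load fell by about 1.7 N, and four blanks weigh about 1.4 N. Two blanks are visible in the hopper. I'll let things settle, level the pan and carry it back.

```bash
python3 - <<'E'
from h import *
Rc,pc,s=cur()
Rt,pt=pour(0,[-.05,0,.235]);print(pt,inc(Rt,pt,Rc,pc))
E
```

```text
[0.68685226 0.05587269 0.287     ] (array([ 0.699, -0.   ,  0.001]), array([-0.02,  0.39, -0.8 ]))
```

{"fn": "servo_tool", "kwargs": {"increments": "0 0 0 0 0 0 0;0 0 0 0 0 0 0;0.1 0 0 0 0.3 -0.3 0;0.2 0 0 0 0.6 -0.5 0;0.3 0 0 0 0.9 -0.7 0;0.4 0 0 0 1.2 -0.8 0;0.5 0 0 0 1.4 -0.8 0;0.6 0 0 0 1.4 -0.8 0;0.699 0 0 0 1.4 -0.8 0;0.699 0 0 0 1.4 -0.8 0"}}

```text
time: 7.83
eef_pos: [0.6971, 0.0551, 0.2926]
tcp_rot: [0.735, 0.678, 0.001, 0.001]
contact_force: [-0.1, -0.3, -3.8]
opening: 0.128
```

```bash
python3 - <<'E'
from h import *
Rc,pc,s=cur();print(s["time"],pc,s["qpos"],s["opening"]*85,s["contact_force"])
print(inc(down(95.5),[.611,-.214,.26],Rc,pc))
E
```

```text
7.8333 [0.69705507 0.05508579 0.29256848] [-6.58708346e-02  3.08751651e-01  1.46304395e+00 -2.22462702e-04
  1.36791939e+00  1.38800430e-02] 10.870438087379503 [-0.05451732 -0.28461546 -3.81952454]
(array([ 0.002,  0.   , -0.176]), array([-27.51,  -6.44,   3.25]))
```

{"fn": "servo_tool", "kwargs": {"increments": "0 0 -0.01 -1.4 -0.3 0 0;0 0 -0.03 -4.2 -1 0 0;0 0 -0.05 -7.5 -1.8 0.2 0;0 0 -0.075 -11 -2.6 0.8 0;0 0 -0.1 -14.5 -3.4 1.3 0;0 0 -0.12 -18 -4.2 1.9 0;0 0 -0.14 -21.5 -5 2.4 0;0 0 -0.16 -24.5 -5.7 2.9 0;0 0 -0.176 -26.5 -6.2 3.2 0;0 0 -0.176 -27.5 -6.4 3.25 0"}}

```text
time: 8.67
eef_pos: [0.6076, -0.2159, 0.2597]
tcp_rot: [0.673, 0.74, 0.0, 0.002]
contact_force: [1.0, 0.2, -3.9]
opening: 0.128
```

{"fn": "servo_tool", "kwargs": {"increments": "0 0 0 0 0 0 0;0 0 0 0 0 0 0"}}

```text
time: 8.83
eef_pos: [0.6091, -0.2128, 0.2609]
tcp_rot: [0.672, 0.74, 0.001, 0.001]
contact_force: [0.1, -0.2, -4.3]
opening: 0.124
```

```bash
python3 - <<'E'
from h import *
Rc,pc,s=cur();print(s["time"],pc,s["qpos"],s["opening"]*85,s["contact_force"])
print(inc(down(95.5),[.611,-.214,.055],Rc,pc))
for n,b in(("side",(120,320,260,460)),("top",(120,230,230,420))):
    p,d=ctrl.read_camera(n);cv2.imwrite(f"pics/{n}7.png",cv2.resize(p[b[0]:b[1],b[2]:b[3],::-1],None,fx=3 if n=="side" else 4,fy=3 if n=="side" else 4,interpolation=cv2.INTER_CUBIC))
E
```

```text
8.8333 [ 0.60912477 -0.21283024  0.2609406 ] [-0.49377348  0.20899859  1.6407128   0.00171693  1.28925258 -0.59021493] 10.509587849585627 [ 0.13523736 -0.19569607 -4.32662698]
(array([ 0.003,  0.   , -0.   ]), array([-0.13,  0.11, 20.59]))
```

View pics/side7.png

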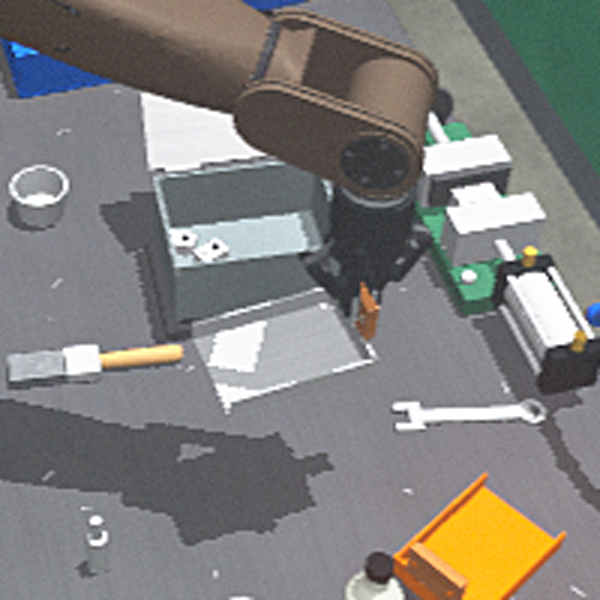

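View pics/top7.png

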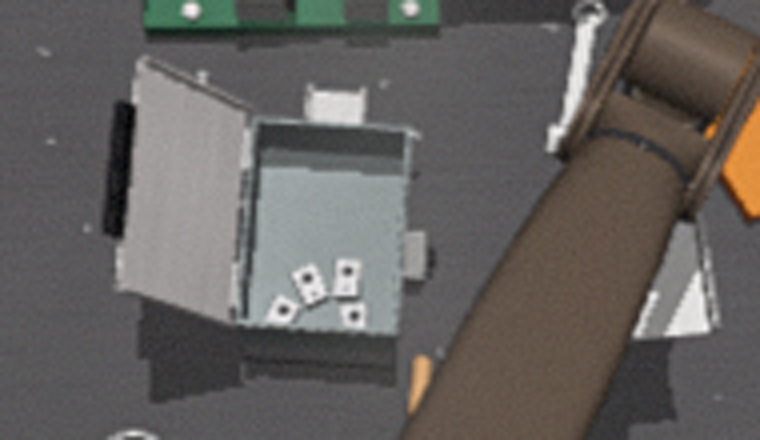

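All four blanks are in the hopper (top crop about 283,310; 310,283; 347,277; 353,315), and the pan is empty. I'll lower it and watch the force.

{"fn": "servo_tool", "kwargs": {"increments": "0 0 0 0 0 3 0;0 0 0 0 0 6 0;0 0 0 0 0 9 0;0 0 0 0 0 12 0;0 0 0 0 0 15 0;0 0 0 0 0 17 0;0 0 0 0 0 18.5 0;0 0 0 0 0 19.3 0;0 0 0 0 0 19.8 0;0 0 0 0 0 19.8 0"}}

```text
time: 9.77
eef_pos: [0.6095, -0.2129, 0.0626]
tcp_rot: [0.672, 0.741, 0.0, 0.001]
contact_force: [-1.4, -0.9, -4.6]
opening: 0.131
```

{"fn": "servo_tool", "kwargs": {"increments": "0 0 0 0 0 0 0;0 0 0 0 0 0.3 0;0 0 0 0 0 0.3 0"}}

```text
time: 10.02
eef_pos: [0.6098, -0.2137, 0.0609]
tcp_rot: [0.672, 0.741, 0.001, 0.001]
contact_force: [-0.3, 0.9, -3.5]
opening: 0.125
```

{"fn": "servo_tool", "kwargs": {"increments": "0 0 0 0 0 0.3 0;0 0 0 0 0 0.3 0;0 0 0 0 0 0.3 0"}}

```text
time: 10.27
eef_pos: [0.6089, -0.2133, 0.0566]
tcp_rot: [0.672, 0.741, 0.0, 0.0]
contact_force: [-0.0, -0.9, -3.0]
opening: 0.125
```

{"fn": "servo_tool", "kwargs": {"increments": "0 0 0 0 0 0.3 0;0 0 0 0 0 0.3 0;0 0 0 0 0 0.3 0"}}

```text
time: 10.52
eef_pos: [0.6097, -0.2137, 0.0553]
tcp_rot: [0.672, 0.741, 0.0, 0.001]
contact_force: [-1.8, 0.2, 4.6]
opening: 0.128
```

The wrist force now points up at 4.6 N, so the pan is on the bench. I'll release.

{"fn": "servo_tool", "kwargs": {"increments": "0 0 0 0 0 0 2;0 0 0 0 0 0 3;0 0 0 0 0 0 5;0 0 0 0 0 0 8.5;0 0 0 0 0 0 8.5;0 0 0 0 0 0 8.5;0 0 0 0 0 0 8.5;0 0 0 0 0 0 8.5"}}

```text
time: 11.18
eef_pos: [0.609, -0.2133, 0.0536]
tcp_rot: [0.672, 0.741, 0.0, 0.0]
contact_force: [-0.3, 0.7, 0.2]
opening: 0.994
```

```bash
python3 - <<'E'
from h import *
Rc,pc,s=cur();print(s["time"],pc,s["qpos"],s["opening"]*85,s["contact_force"])
for n,b in(("side",(200,320,320,460)),):
    p,d=ctrl.read_camera(n);cv2.imwrite(f"pics/{n}8.png",cv2.resize(p[b[0]:b[1],b[2]:b[3],::-1],None,fx=4,fy=4,interpolation=cv2.INTER_CUBIC))
E
```

```text
11.1833 [ 0.60901765 -0.21329847  0.05360204] [-4.94031966e-01  4.33844060e-01  1.76567928e+00  4.71994027e-04
  9.41184457e-01 -5.91305218e-01] 84.51038102601812 [-0.34509637  0.65339601  0.16983896]
```

View pics/side8.png

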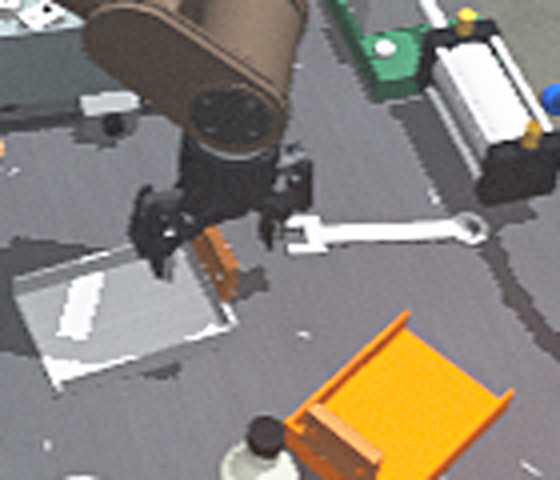

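The pan stands on the bench, released. Next I'll retreat upwards and compute the lid approach.

```bash
cat >> h.py <<'E'
def lid(a,r,off=0,dx=0):
    # tool pose with tool z along the lid plane toward hinge, TCP at radius r, off along lid normal (outside)
    t=a-np.pi/2
    Rl=HR*R.from_euler('x',-t)
    H=HO+HR.apply([0,.078,.128])
    return Rl*R.from_euler('z',180,degrees=True)*R.from_euler('x',180,degrees=True), H+Rl.apply([dx,off,r])
E
python3 - <<'E'
from h import *
Rc,pc,s=cur()
up=pc+[0,0,.3]
print(inc(Rc,up,Rc,pc))
print(lid(np.pi/2,.25)[0].as_matrix())
for a,r in((np.pi/2,.16),(2.2,.16),(2.2,.26)):
    Rt,pt=lid(a,r);print(a,r,pt,inc(Rt,pt,Rc,pc))
print(inc(down(175.4),[.60,.23,.40],Rc,pc))
# refine rail from top depth
d=np.load("top0.npy");im=cv2.imread("pics/top0.png").astype(int);W=cloud("top",d)
b=im.sum(-1)<130;m=np.zeros_like(b);m[140:182,252:268]=1
w=W[b&m];w=w[(w[:,2]>.23)&(w[:,2]<.3)];print(len(w),np.median(w,0),w.min(0),w.max(0))
c=(w-lid(2.2,.165)[1])@lid(2.2,.165)[0].as_matrix();print(np.median(c,0),np.percentile(c,5,0),np.percentile(c,95,0))
print(proj("top",[lid(2.2,.165)[1]]))
# panel plane
m[:]=0;m[150:185,265:285]=1;w=W[m];w=w[(w[:,2]>.13)&(w[:,2]<.29)]
c=(w-lid(2.2,.165)[1])@lid(2.2,.165)[0].as_matrix();print(np.median(c,0),np.polyfit(c[:,2],c[:,1],1),np.polyfit(c[:,0],c[:,1],1))
E
```

```text
(array([0., 0., 0.]), array([-1.e-02,  3.e-02, -3.e+01]))
[[-9.96778878e-01  8.01989243e-02  9.82153560e-18]
 [ 8.01989243e-02  9.96778878e-01  1.22070206e-16]
 [ 0.00000000e+00  1.22464680e-16 -1.00000000e+00]]
1.5707963267948966 0.16 [0.59225552 0.14574875 0.288     ] (array([ 1.000e-03,  1.000e-03, -1.394e+00]), array([ 35.89,   1.83, -23.44]))
2.2 0.16 [0.59980706 0.23960563 0.25735942] (array([ 0.523, -0.437, -1.344]), array([ 45.16,   3.49, -20.38]))
2.2 0.26 [0.60452678 0.29826618 0.33820906] (array([ 0.523, -0.437, -1.344]), array([ 50.95,   4.53, -28.46]))
(array([ 1.000e-03,  1.000e-03, -1.394e+00]), array([ 44.2 ,   3.43, -34.64]))
149 [0.59496188 0.24073968 0.26723713] [0.53874164 0.22899903 0.25408698] [0.65520981 0.25158651 0.27865808]
[ 0.00491553 -0.00539936 -0.00345553] [-0.04966304 -0.01009275 -0.01085469] [ 0.05604909 -0.00039048  0.00657885]
[[258.93314265 161.45710229]]
[-0.00250212 -0.0016719   0.08057033] [ 0.0081702  -0.00221632] [-0.01006283 -0.00158603]
```

{"fn": "servo_tool", "kwargs": {"increments": "0 0 0 0 0 -1 8.5;0 0 0 0 0 -4 8.5;0 0 0 0 0 -8 8.5;0 0 0 0 0 -12 8.5;0 0 0 0 0 -16 8.5;0 0 0 0 0 -20 8.5;0 0 0 0 0 -24 8.5;0 0 0 0 0 -28 8.5;0 0 0 0 0 -31 8.5;0 0 0 0 0 -33 8.5"}}

```text
time: 12.07
eef_pos: [0.6091, -0.2134, 0.3902]
tcp_rot: [0.672, 0.741, 0.001, 0.004]
contact_force: [0.4, -0.0, 0.1]
opening: 0.998
```

The rail and panel in the depth map match the predicted lid plane within 1–2 mm. Next I'll move above the lid.

{"fn": "servo_tool", "kwargs": {"increments": "0 0 -1.394 44 3.4 -1 8.5;0 0 -1.394 44 3.4 -1 8.5;0 0 -1.394 44 3.4 -1 8.5;0 0 -1.394 44 3.4 -1 8.5;0 0 -1.394 44 3.4 -1 8.5;0 0 -1.394 44 3.4 -1 8.5;0 0 -1.394 44 3.4 -1 8.5;0 0 -1.394 44 3.4 -1 8.5;0 0 -1.394 44 3.4 -1 8.5;0 0 -1.394 44 3.4 -1 8.5"}}

```text
time: 12.9
eef_pos: [0.5997, 0.2053, 0.3943]
tcp_rot: [0.109, 0.994, 0.0, 0.001]
contact_force: [0.8, 0.5, -0.3]
opening: 0.998
```

{"fn": "servo_tool", "kwargs": {"increments": "0 0 0 0 0 0 8.5;0 0 0 0 0 0 8.5;0 0 0 0 0 0 8.5"}}

```text
time: 13.15
eef_pos: [0.6002, 0.2032, 0.3935]
tcp_rot: [0.112, 0.994, -0.0, 0.001]
contact_force: [-0.1, -1.1, 0.0]
opening: 1.001
```

```bash
python3 - <<'E'
from h import *
Rc,pc,s=cur();print(s["time"],pc,s["qpos"])
Rt,pt=lid(2.2,.27);print(pt,inc(Rt,pt,Rc,pc))
E
```

```text
13.15 [0.60019529 0.20318931 0.39352584] [ 1.66852138e-01  1.23791348e-01  1.50032938e+00 -9.03783601e-04
  1.51612202e+00 -1.18009252e+00]
[0.60499875 0.30413223 0.34629403] (array([ 0.628, -0.044, -0.139]), array([1.78, 9.95, 4.72]))
```

{"fn": "servo_tool", "kwargs": {"increments": "0.1 -0.007 -0.02 0.3 2.5 0 8.5;0.2 -0.014 -0.04 0.6 5 0 8.5;0.3 -0.02 -0.06 0.9 7.5 0.5 8.5;0.4 -0.028 -0.09 1.2 9.5 1.5 8.5;0.5 -0.035 -0.11 1.5 9.9 2.5 8.5;0.628 -0.044 -0.139 1.8 9.95 3.7 8.5;0.628 -0.044 -0.139 1.8 9.95 4.7 8.5;0.628 -0.044 -0.139 1.8 9.95 4.7 8.5;0.628 -0.044 -0.139 1.8 9.95 4.7 8.5"}}

```text
time: 13.9
eef_pos: [0.6055, 0.3026, 0.3456]
tcp_rot: [0.039, 0.95, -0.309, -0.013]
contact_force: [-0.1, 0.0, -0.4]
opening: 0.996
```

```bash
python3 - <<'E'
from h import *
Rc,pc,s=cur();print(s["time"],pc,s["qpos"])
for r in (.27,.16):
    Rt,pt=lid(2.2,r);print(pt,inc(Rt,pt,Rc,pc))
for n,b in(("side",(60,220,260,460)),("top",(100,230,200,380))):
    p,d=ctrl.read_camera(n);cv2.imwrite(f"pics/{n}9.png",cv2.resize(p[b[0]:b[1],b[2]:b[3],::-1],None,fx=4,fy=3.7,interpolation=cv2.INTER_CUBIC))
E
```

```text
13.9 [0.6054533  0.30255537 0.34558783] [ 0.48622676  0.43894683  1.28077899 -0.52819678  1.76596551 -1.01428935]
[0.60499875 0.30413223 0.34629403] (array([ 0.001, -0.003, -0.002]), array([ 0.06,  0.08, -0.15]))
[0.59980706 0.23960563 0.25735942] (array([ 0.001, -0.003, -0.002]), array([ 0.03,  0.07, 10.85]))
```

View pics/side9.png

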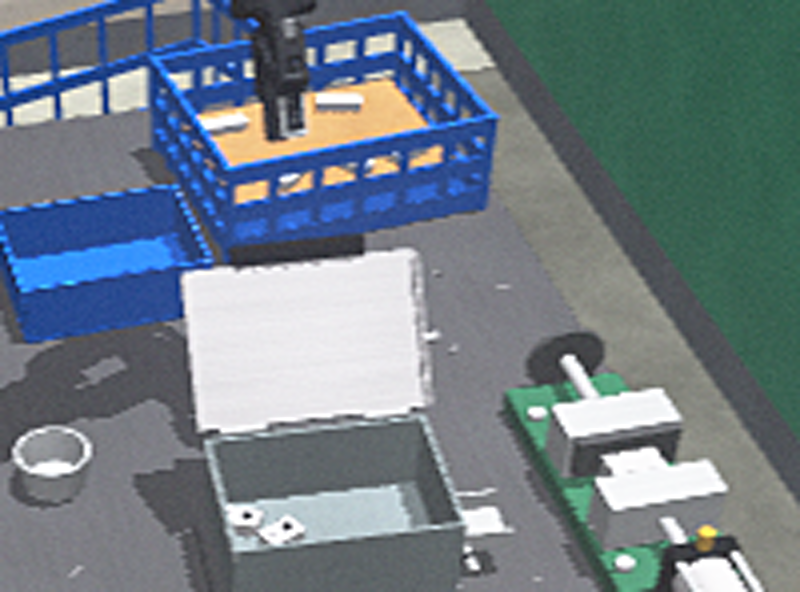

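View pics/top9.png

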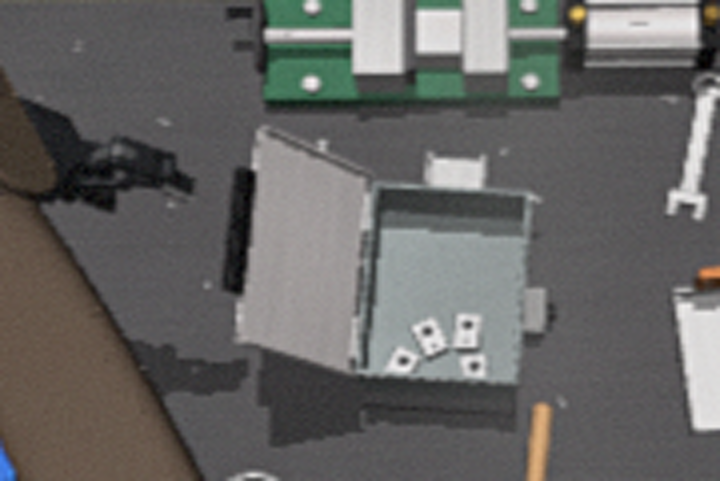

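```bash
python3 - <<'E'
from h import *
Rc,pc,s=cur();q=proj("top",[pc,pc+Rc.apply([0,0,.014]),lid(2.2,.165)[1]]);print((q-[200,100])*[4,3.7])
q=proj("side",[pc,pc+Rc.apply([0,0,.014]),lid(2.2,.165)[1]]);print((q-[260,60])*[4,3.7])
E
```

```text
[[149.97939316 192.57902856]
 [162.12109741 197.18873881]
 [235.73257059 227.39127849]]
[[284.77169846 134.84116669]
 [286.29835768 150.01955073]
 [294.46653826 248.59772162]]
```

Projection agrees with the picture: the gripper tips line up with the rail at crop (236,227). Now I'll slide in along the lid plane.

{"fn": "servo_tool", "kwargs": {"increments": "0 0 0 0 0 3 8.5;0 0 0 0 0 6 8.5;0 0 0 0 0 8 8.5;0 0 0 0 0 9.5 8.5;0 0 0 0 0 10.4 8.5;0 0 0 0 0 10.8 8.5;0 0 0 0 0 10.8 8.5;0 0 0 0 0 10.8 8.5"}}

```text
time: 14.67
eef_pos: [0.6006, 0.2409, 0.2605]
tcp_rot: [0.039, 0.95, -0.308, -0.011]
contact_force: [0.6, 0.4, -0.2]
opening: 0.994
```

```bash
python3 - <<'E'
from h import *
Rc,pc,s=cur();print(s["time"],pc,s["qpos"],s["contact_force"])
for r in (.16,):
    Rt,pt=lid(2.2,r);print(pt,inc(Rt,pt,Rc,pc))
for n,b in(("side",(60,220,260,460)),("top",(100,230,200,380))):
    p,d=ctrl.read_camera(n);cv2.imwrite(f"pics/{n}10.png",cv2.resize(p[b[0]:b[1],b[2]:b[3],::-1],None,fx=4,fy=3.7,interpolation=cv2.INTER_CUBIC))
E
```

```text
14.6667 [0.60056543 0.24091111 0.26054471] [ 0.41377406  0.40336978  1.48197492 -0.54407492  1.58373843 -0.99026654] [ 0.62220563  0.37651939 -0.16544713]
[0.59980706 0.23960563 0.25735942] (array([ 0.002,  0.002, -0.002]), array([0.07, 0.08, 0.34]))
```

View pics/side10.png

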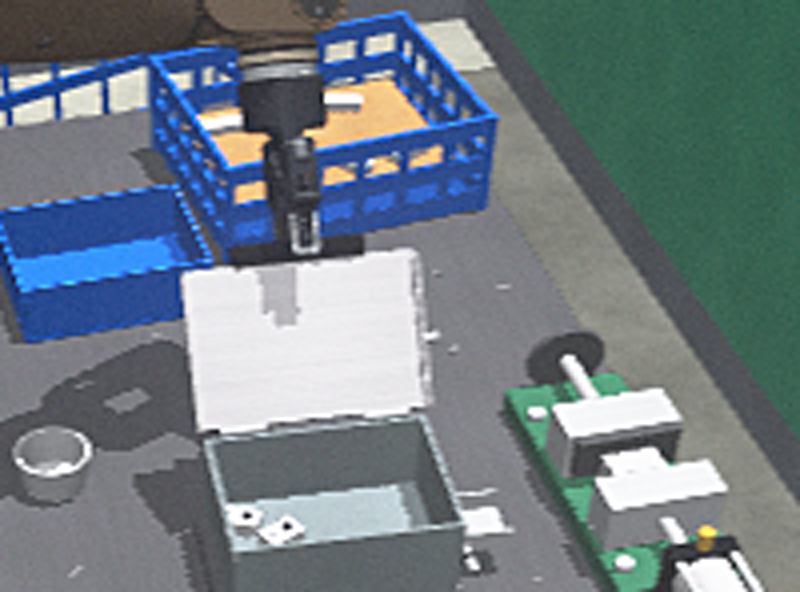

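View pics/top10.png

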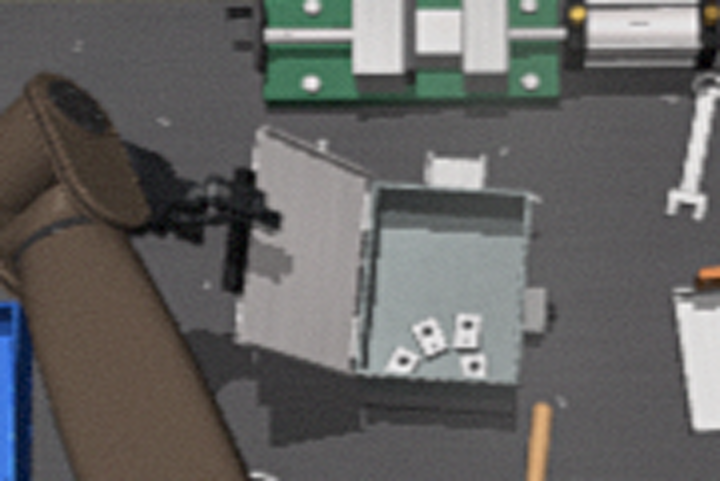

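The jaws straddle the rail (top crop about 245,210). Fine-adjust, then close softly.

{"fn": "servo_tool", "kwargs": {"increments": "0 0 0 0.1 0.1 0.3 8.5;0 0 0 0.1 0.1 0.3 8;0 0 0 0.1 0.1 0.3 6;0 0 0 0.1 0.1 0.3 4;0 0 0 0.1 0.1 0.3 3;0 0 0 0.1 0.1 0.3 2;0 0 0 0.1 0.1 0.3 1;0 0 0 0.1 0.1 0.3 0;0 0 0 0.1 0.1 0.3 0;0 0 0 0.1 0.1 0.3 0", "grip_force": 50}}

```text
time: 15.6
eef_pos: [0.5987, 0.238, 0.2575]
tcp_rot: [0.039, 0.949, -0.312, -0.013]
contact_force: [-2.2, -6.1, 3.3]
opening: 0.133
```

{"fn": "servo_tool", "kwargs": {"increments": "0 0 0 0 0 0 0;0 0 0 0 0 0 0;0 0 0 0 0 0 0"}}

```text
time: 15.85
eef_pos: [0.5987, 0.238, 0.2575]
tcp_rot: [0.039, 0.949, -0.312, -0.013]
contact_force: [-2.7, -6.2, 4.7]
opening: 0.133
```

```bash
python3 - <<'E'
from h import *
Rc,pc,s=cur();print(s["time"],pc,s["opening"]*85,s["contact_force"],s["wrist_torque"])
r=(pc-HO-HR.apply([0,.078,.128]));h=HR.inv().apply(r);print(h,np.hypot(h[1],h[2]),np.pi/2+np.arctan2(h[1],h[2]), "tool tilt",np.pi/2+np.arctan2(*(-HR.inv().apply(Rc.apply([0,0,1])))[1:]))
Rt,pt=lid(2.2,.16);print(inc(Rt,pt,Rc,pc))
p,d=ctrl.read_camera("top");b=(100,230,200,380);cv2.imwrite(f"pics/top11.png",cv2.resize(p[b[0]:b[1],b[2]:b[3],::-1],None,fx=4,fy=4,interpolation=cv2.INTER_CUBIC))
E
```

```text
15.85 [0.5986712  0.23799686 0.25749831] 11.310392822332041 [-2.73872326 -6.24213316  4.68517161] [-0.65307205  0.32384948 -0.00514943]
[-0.00100318  0.0924655   0.12949831] 0.159121587126518 2.190875549776927 tool tilt 2.205210710162355
(array([-0.005, -0.002, -0.001]), array([-0.1 ,  0.14, -0.09]))
```

View pics/top11.png

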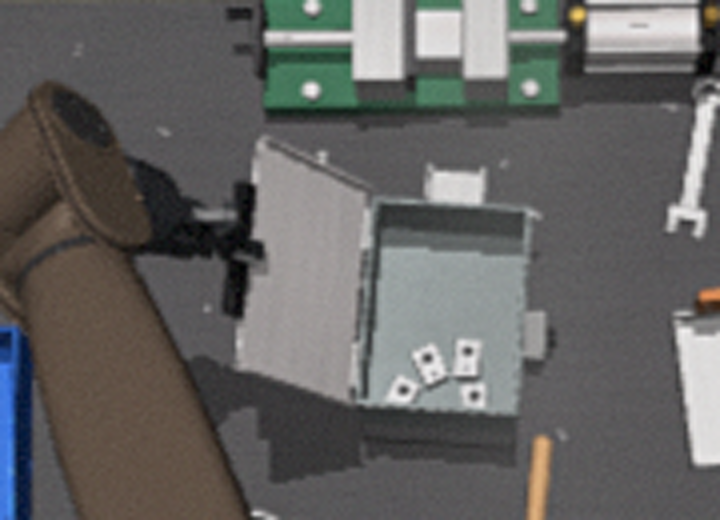

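The rail is pinched: opening 11.3 mm, as it was on the 12 mm grip plate. I'll swing the lid forward slowly along its arc (radius 160 mm at the TCP), first half.

{"fn": "servo_tool", "kwargs": {"increments": "-0.02 0 0 0 -0.32 0 0;-0.05 0 0 0 -0.8 0.02 0;-0.08 0 0 0 -1.28 0.05 0;-0.11 0 0 0 -1.76 0.1 0;-0.145 0 0 0 -2.31 0.17 0;-0.18 0 0 0 -2.86 0.26 0;-0.21 0 0 0 -3.34 0.35 0;-0.24 0 0 0 -3.8 0.46 0;-0.27 0 0 0 -4.27 0.58 0;-0.3 0 0 0 -4.73 0.71 0", "grip_force": 70}}

```text
time: 16.73
eef_pos: [0.5955, 0.1971, 0.2791]
tcp_rot: [0.04, 0.986, -0.162, -0.006]
contact_force: [-0.4, -0.4, 4.3]
opening: 0.127
```

```bash
cat >> h.py <<'E'
def lidrep():
    Rc,pc,s=cur();print(s["time"],pc,s["qpos"],s["opening"]*85,s["contact_force"],s["wrist_torque"])
    r=(pc-HO-HR.apply([0,.078,.128]));h=HR.inv().apply(r);print(h,np.hypot(h[1],h[2]),np.pi/2+np.arctan2(h[1],h[2]), "tool tilt",np.pi/2+np.arctan2(*(-HR.inv().apply(Rc.apply([0,0,1])))[1:]))
    print(Rc.inv().apply(s["contact_force"]))
E
python3 - <<'E'
from h import *
lidrep()
E
```

```text
16.7333 [0.59554636 0.19706342 0.27911919] [ 0.27182205  0.23905681  1.59473133 -0.30954967  1.42985043 -1.15559295] 10.822348530027014 [-0.36444047 -0.40896879  4.27883758] [-0.76889329  0.33929806  0.03879422]
[-0.00083514  0.0514133   0.15111919] 0.15962561176939294 1.898729210263251 tool tilt 1.897446466456127
[ 0.32458378 -1.78693488 -3.91280365]
```

{"fn": "servo_tool", "kwargs": {"increments": "-0.03 0 0 0 -0.48 0.01 0;-0.065 0 0 0 -1.04 0.03 0;-0.1 0 0 0 -1.6 0.08 0;-0.14 0 0 0 -2.23 0.16 0;-0.18 0 0 0 -2.86 0.26 0;-0.215 0 0 0 -3.41 0.37 0;-0.25 0 0 0 -3.96 0.5 0;-0.28 0 0 0 -4.42 0.62 0;-0.305 0 0 0 -4.8 0.74 0;-0.327 0 0 0 -5.14 0.85 0"}}

```text
time: 17.57
eef_pos: [0.5917, 0.1454, 0.2882]
tcp_rot: [0.041, 0.999, -0.0, 0.001]
contact_force: [-2.6, -2.6, 7.2]
opening: 0.128
```

{"fn": "servo_tool", "kwargs": {"increments": "0 0 0 0 0 0 0;0 0 0 0 0 0 0;0 0 0 0 0 0 0"}}

```text
time: 17.82
eef_pos: [0.5917, 0.1456, 0.2882]
tcp_rot: [0.041, 0.999, -0.001, 0.001]
contact_force: [-0.7, -1.9, 6.0]
opening: 0.127
```

```bash
python3 - <<'E'
from h import *
lidrep()
for n,b in(("side",(60,330,250,450)),("top",(100,260,200,420))):
    p,d=ctrl.read_camera(n);np.save(n+"12.npy",d);cv2.imwrite(f"pics/{n}12f.png",p[:,:,::-1]);f=2.2 if n=="side" else 3.5;cv2.imwrite(f"pics/{n}12.png",cv2.resize(p[b[0]:b[1],b[2]:b[3],::-1],None,fx=f,fy=f,interpolation=cv2.INTER_CUBIC))
E
```

```text
17.8167 [0.59166883 0.14560142 0.28816898] [ 0.07558166  0.1119826   1.70056116 -0.00171251  1.32671777 -1.41375069] 10.75962266822366 [-0.72076644 -1.93507367  6.03610499] [-0.87070862  0.65109988  0.17287649]
[-0.00057298 -0.00019391  0.16016898] 0.16016909521464956 1.5695856747301407 tool tilt 1.5720760108084197
[ 0.54626626 -1.99478836 -6.03498056]
```

View pics/side12.png

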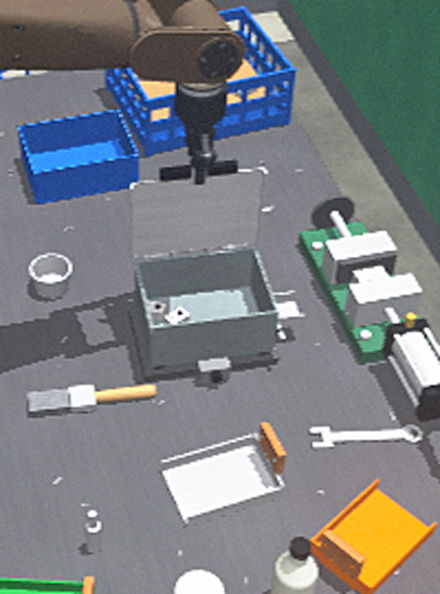

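View pics/top12.png

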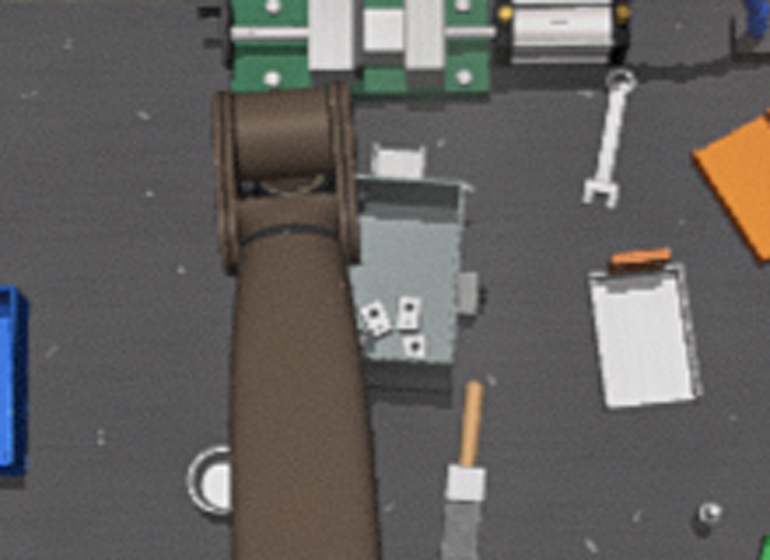

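The lid stands upright in the jaws, the pan rests level and empty, and the bystanders look unmoved. I'll check the lid angle independently from side-camera depth.

```bash
python3 - <<'E'
from h import *
W=cloud("side",np.load("side12.npy"))
# panel: crop px (145..255,195..240)/2.2 + (250,60)
w=W[150:170,315:367].reshape(-1,3);h=HR.inv().apply(w-HO)
k=np.abs(h[:,1]-.078)<.03;h=h[k];print(len(h),np.median(h,0))
from numpy.linalg import lstsq
for _ in range(3):
    A=np.c_[h[:,0],h[:,2],np.ones(len(h))];c=lstsq(A,h[:,1],rcond=None)[0];e=h[:,1]-A@c;h=h[np.abs(e)<2.5*e.std()]
print(c,"lid angle",np.pi/2+np.arctan(c[1]),"resid",e.std(),"y at hinge",c[1]*.128+c[2])
# pan check vs start & bystander diff
a=cv2.imread("pics/top0.png").astype(int);b=cv2.imread("pics/top12f.png").astype(int)
W=cloud("top",np.load("top12.npy"));f=W[190:213,375:392].reshape(-1,3);A=np.c_[f[:,:2],np.ones(len(f))];print("pan floor",np.median(f[:,2]),lstsq(A,f[:,2],rcond=None)[0])
for n,bx in(("wrench",(118,162,362,384)),("oil",(172,200,430,455)),("can",(205,232,435,462)),("gauge",(240,254,396,410)),("brushW",(208,262,322,342)),("partbox",(178,240,160,210))):
    s=np.s_[bx[0]:bx[1],bx[2]:bx[3]];print(n,np.abs(a[s]-b[s]).mean())
E
```

```text
1034 [0.00680659 0.07632038 0.19563362]
[-0.00135155 -0.00636168  0.07760572] lid angle 1.5644347375844647 resid 0.002898848785690084 y at hinge 0.07679142878659129
pan floor 0.001973674645019508 [-1.90786303  2.34676266  1.49431233]
wrench 2.9845041322314048
oil 2.855238095238095
can 2.7457704618198444
gauge 2.8537414965986394
brushW 4.2787037037037035
partbox 3.112258064516129
```

Lid angle 1.564 rad, which is in range. The pan floor fit is clearly spoiled by outliers, so I'll redo it before handing in.

```bash
python3 - <<'E'
from h import *
P=np.array([.534,-.217,0]);Rp=R.from_euler('z',5.5,degrees=True)
for n in("top","side"):
    f=cloud(n,np.load(n+"12.npy")).reshape(-1,3);l=Rp.inv().apply(f-P)
    l=l[(abs(l[:,0])<.06)&(abs(l[:,1])<.04)&(abs(l[:,2])<.03)]
    for _ in range(3):
        A=np.c_[l[:,:2],np.ones(len(l))];c=np.linalg.lstsq(A,l[:,2],rcond=None)[0];e=l[:,2]-A@c;l=l[abs(e)<2.5*e.std()]
    print(n,len(l),c,e.std())
lidrep()
E
```

```text
top 584 [ 0.00909982 -0.00578153  0.00197047] 0.00447130333797414
side 691 [ 0.00130565 -0.01239614  0.00276361] 0.002943079871352121
17.9167 [0.59164246 0.14567084 0.2881443 ] [ 0.07578046  0.11204677  1.70053608 -0.00192383  1.32677729 -1.41363023] 10.886412522947278 [-1.70600401 -2.95639865  7.70250054] [-0.83363439  0.58249992  0.11870369]
[-6.04832006e-04 -1.26828029e-04  1.60144301e-01] 0.16014435090934925 1.5700043660305363 tool tilt 1.5722934059837232
[ 1.44221039 -3.09614634 -7.70150403]
```

The pan is level within 0.7°, with its floor about 2–3 mm up against an expected 3 mm. The lid is steady, so I'm handing in.

```bash
python3 -c "
from plant import ctrl
print(ctrl.sign_off())"
```

```text
the job is handed in; nothing more can be done
None
```

I tipped the four blanks into the hopper, set the empty pan back on its spot and let go of it. I then swung the lid up to its balance point and handed the job in at about 18 s, with the lid still pinched in the gripper.

My last checks:
- **Blanks:** All four showed inside the hopper in the top picture after the pour. In the last picture the arm hid one of them.
- **Pan:** Depth images put it level within 0.7° on the bench, with its floor about 2–3 mm up, against 3 mm for the floor thickness. A first fit of the pan floor gave nonsense slopes because of outliers; I redid it with both cameras.
- **Lid:** It stood at 1.564 rad by side-camera depth and 1.570 rad by the tool pose. It was pinched at a 70 N grip setting, with the fingers stopped on the rail and about 8 N of outside force on the tool.
- **Bystanders:** Wrench, oil, can, gauge, brush and part box showed no real change against the first picture. The tin was partly hidden by the arm and I only checked it by eye.

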